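# Seat the trimming chuck on the pinned bench wheel

## Robot

A 7-joint arm with a two-finger parallel gripper is mounted at the origin on a cart in front of the work surface, level with it; the furniture and walls round the work are solid. World frame = base frame: x ahead of the robot, y to its left, z up, the work surface at z = 0. Lengths are in m, angles in rad, forces in N, time in s.
With the tool pointing down it reaches from about 0.375 to 0.925 m from the base axis. Payload 3.1 kg.
Tool frame: the origin (TCP) lies on the centre line of the jaws, within the pads' length; the fingertips stand 17 mm ahead of it and the grasp point (between the pads) lies 2 mm behind it; z points along the fingers, y is the line along which they close (so a half turn about z gives the same grasp; the last joint's range is limited). The gripper opens to 85 mm and grips with 20 to 120 N. Pads are 22 mm wide; open, the fingers measure 114 mm over their backs; the gripper's body (76 mm by 85 mm) begins 54 mm behind the grasp point. The pads swing forward as they close: fully open they stand 13 mm farther back than shut.
Start: joints at [-1.217, 0.383, 0.044, 1.598, -0.018, 1.161, -0.05], TCP at [0.284, 0.585, 0.248] pointing down, gripper open.
Joint ranges: [-2.61, 2.61], [-0.41, 2.15], [-1.48, 1.57], [0, 2.5], [-1.57, 4.71], [0.05, 1.97], [-2.85, 2.85]. Speed limits (rad/s): [2.79, 2.79, 3.14, 3.14, 3.14, 3.14, 3.14].

## Interface

Orientations are given as a rotation vector (axis times angle).
In Python, from workcell import status, vision, env gives the robot as it stands.
- The arm moves only by the tool arm_command, never from a script. Its argument "moves" is a list of rows, each a list of 5 numbers: the shift along the tool's x, y, z scaled (see below), then the turn about the tool's z scaled (see below), then the opening, from 0 (shut) to 1 (fully open). A call has 1 to 20 rows; each row is the pose to reach, as a shift and turn from the pose commanded when the call began, along the tool's axes at that moment, turning the shorter way round; what a row does not reach only later rows make up. The controller multiplies each number of a shift by 1 m and each number of a turn by pi rad. A row lasts 1/12 s, in which the tool goes at most 41.7 mm and 7.16 degrees, less where a joint would pass 70% of its speed; a pose out of reach is approached as far as the arm can. A call with a number of a shift or a turn outside -1 to 1 is refused whole. A call with a gripper value outside its range is refused whole. The fingers move at their own pace and stop on an object; "squeeze" is the grip in N (left out, the last holds). Time passes only in rows, so rows that repeat a pose let the fingers close. It gives the time, the measured TCP pose, the force, the opening and the grip force at its end, in the units of the state.
- status.observe(): the state, without advancing time (a new reading comes with each control period).
- vision.read_camera(name): name is "scene" or "top"; returns a dict with "color" (400x640x3 uint8, red, green, blue), "intrinsics" (3x3 intrinsics, pixels), "extrinsics" (4x4, takes a point from camera to world coordinates). Camera axes: x right, y up, looking along -z (the intrinsics and any distortion apply to the point x, -y, -z); pixel columns grow to the right and rows downward; lengths in m; the calibration is good to about 2 mm. A picture is of the moment at which its call begins. There is no depth.
- env.hand_in(): hands the job in; it is judged then, once.
The state is a dict: "t": time; "joint_pos": joint angles; "qvel": joint speeds; "joint_torque": joint torques, N m; "position": TCP position; "ee_rot": TCP orientation; "force": force on the tool from outside, world axes, zero at the start; "wrist_torque": the same for the moment, N m; "grip_width": finger opening in m; "finger_force": force on a finger pad.
Only numpy, scipy, OpenCV 4.12 (cv2) and the standard library are available. Lean on these libraries where they do the work, as an engineer would, in place of code of your own. Each camera call takes 0.05 s, during which the arm holds its last target. There are 200 camera calls.

## Task

Pick up the wooden trimming chuck by its cup and seat it upright on the head of the green bench wheel, centre bore over the centre stub, then turn it under light pressure until the two brass drive pins drop into the slots under its plate and it sits fully home, flat on the head. Do not ram it down, leave it released, and do not disturb the stamp, the glaze jar or the pinch pot standing nearby.

Things in the scene. Friction and masses are not known exactly. Their poses are not given: they have to be found in the camera images.
- chuck: Turned wooden trimming chuck, loose, about 0.4 kg, standing upright on the bench: a round plate, diameter 130 mm, its top 24 mm above the underside, with an upright open cup in its middle. In the middle of the underside is a bore of diameter 29 mm, 16 mm deep. Origin: centre of the underside; z up through the cup.
- chuck_cup (a point): Centre of the mouth of the chuck's cup, 80 mm above the chuck's underside. The cup is round, outer diameter 52 mm (58 mm at its foot), wall 8 mm, and rises from 24 to 80 mm above the underside; grip it across the outside or pinch its wall.
- chuck_slot (a point): Outer end, at the rim, of one of six identical radial slots in the chuck's underside: 9 mm wide, 16 mm deep, from the bore out to the rim, 60 degrees apart. This one lies along the chuck's +x axis.
- wheel: Low bench wheel, fixed to the bench: green foot of diameter 144 mm, on it a flat aluminium head of diameter 110 mm, its face 60 mm above the bench. The head is braked (turns only if forced hard) and was left at any angle; that angle is NOT reported and does not follow this body's yaw. Origin: centre of the foot's underside.
- wheel_seat (a point): Centre of the head's face, where the chuck's underside centre lies when fully home. Here stands a dark steel stub, diameter 25 mm, 14 mm high, tip chamfered. Two brass drive pins, diameter 7 mm, 8 mm high, stand 40 mm from the axis on either side of it, at the head's unreported angle. Where they meet no slots the chuck stops on their tips, 8 mm too high.
- stamp: White plaster stamp standing upright, 31 x 31 x 53 mm; a bystander. Origin: centre of its foot.
- glaze_jar: White jar with a dark lid, diameter 62 mm, 77 mm high; a bystander. Origin: centre of its foot.
- pinch_pot: Small brown clay pot, diameter 72 mm, 64 mm high; a bystander. Origin: centre of its foot.

How it is judged:
On the way:
1. the chuck is lifted upright above the level of the wheel's head (height (world z) of chuck above 0.065 m and angle between chuck's own z axis and vertical below 0.4 rad), for 0.1 s.
At the end, for the whole second after the job is handed in: the chuck sits upright (within 0.04 rad) and at rest on the wheel's head, centred within 5 mm and with its underside within 3 mm of the head's face (the pins are in the slots), released (z of chuck in the frame of wheel_seat between -0.003 and 0.003 m and horizontal distance between chuck and wheel_seat below 0.005 m and angle between chuck's own z axis and vertical below 0.04 rad and linear speed of chuck below 0.01 m/s); the robot touches nothing.
It fails at once if the chuck is rammed or slammed onto the wheel (over 100 N) (contact force between chuck and wheel above 100 N).
It fails at once if the stamp is disturbed (distance of stamp from where it was at the start of the episode above 0.03 m or angle between stamp's own z axis and vertical above 0.5 rad).
It fails at once if the glaze jar is disturbed (distance of glaze_jar from where it was at the start of the episode above 0.03 m or angle between glaze_jar's own z axis and vertical above 0.5 rad).
It fails at once if the pinch pot is disturbed (distance of pinch_pot from where it was at the start of the episode above 0.03 m or angle between pinch_pot's own z axis and vertical above 0.5 rad).
It also fails if it takes over 64 s, if anything falls off the work surface, if the arm or the gripper's body presses on something with over 40 N, if the wrist force passes 120 N, or if a joint passes its speed limit or range.

## Working session

There is one attempt and no reset: what is moved stays moved. The work goes in short steps, Python scripts to look and compute and a tool call to move; the robot and the scene stay as the last step left them, time stands still between calls to the robot, and variables do not carry over. Pictures are saved under pics/ and viewed, at most 10 in all, crops included, and the job is handed in when it is done.

Besides the shell and the picture viewer there is one more tool, called after "Request:" as name([rows], argument=value, ...), one row to a line, values as JSON. arm_command: Moves the arm, as the interface text tells. Its arguments: {"type":"object","properties":{"moves":{"type":"array","items":{"type":"array","items":{"type":"number"}}},"squeeze":{"type":"number"}},"required":["moves"]}

```bash
ls; mkdir -p pics
cat > h.py <<'E'
import numpy as np, cv2
from workcell import status, vision, env
def shot(n,f=None):
    c=vision.read_camera(n)
    if f: cv2.imwrite(f,c["color"][:,:,::-1])
    return c
def ray(c,u,v):
    K=np.array(c["intrinsics"]);T=np.array(c["extrinsics"])
    p=np.linalg.inv(K)@[u,v,1]; d=T[:3,:3]@np.array([p[0],-p[1],-p[2]])
    return T[:3,3],d/np.linalg.norm(d)
def onz(c,u,v,z):
    o,d=ray(c,u,v); return o+d*(z-o[2])/d[2]
def proj(c,P):
    K=np.array(c["intrinsics"]);T=np.array(c["extrinsics"])
    q=T[:3,:3].T@(np.array(P)-T[:3,3]); q=K@[q[0],-q[1],-q[2]]; return q[:2]/q[2]
def meet(a,b):
    (o1,d1),(o2,d2)=a,b
    s=np.linalg.lstsq(np.c_[d1,-d2],o2-o1,rcond=None)[0]
    p,q=o1+s[0]*d1,o2+s[1]*d2
    return (p+q)/2,np.linalg.norm(p-q)
E
python3 - <<'E'
from h import *
s=status.observe();print(s)
for n in("scene","top"):
    c=shot(n,f"pics/{n}0.png");print(n,{k:np.round(v,4).tolist() for k,v in c.items() if k!="color"})
E
```

```text
pics
{'t': 0.0, 'joint_pos': array([-1.21677931,  0.38386571,  0.04385073,  1.59960571, -0.01792535,
        1.16117487, -0.04988963]), 'qvel': array([-0.00133555,  0.00016198, -0.00021376, -0.00059118, -0.00146503,
        0.00071244, -0.00078659]), 'joint_torque': array([-3.00770298e-04, -4.33451772e+01,  1.02462396e+00, -2.49514568e+01,
        1.06057408e-02,  1.14140479e-02,  1.13827778e-05]), 'position': array([0.28340127, 0.58395616, 0.2468528 ]), 'ee_rot': array([-0.70348729, -3.0613287 ,  0.00411299]), 'force': array([ 0.89487227, -0.86747945,  0.47716384]), 'wrist_torque': array([-0.08466787,  0.0312547 ,  0.03267671]), 'finger_force': 0.0, 'grip_width': 0.08547065510906322}
scene {'intrinsics': [[464.0158, 0.0, 323.3638], [0.0, 464.0158, 198.4553], [0.0, 0.0, 1.0]], 'extrinsics': [[0.6512, 0.4089, -0.6393, -0.3662], [-0.7588, 0.3667, -0.5383, -0.795], [0.0143, 0.8356, 0.5491, 0.8777], [0.0, 0.0, 0.0, 1.0]]}
top {'intrinsics': [[392.6695, 0.0, 320.8108], [0.0, 392.6695, 195.274], [0.0, 0.0, 1.0]], 'extrinsics': [[0.0076, 0.9946, -0.1038, 0.4529], [-0.9997, 0.0098, 0.0208, -0.0062], [0.0217, 0.1036, 0.9944, 1.0698], [0.0, 0.0, 0.0, 1.0]]}
```

View pics/scene0.png

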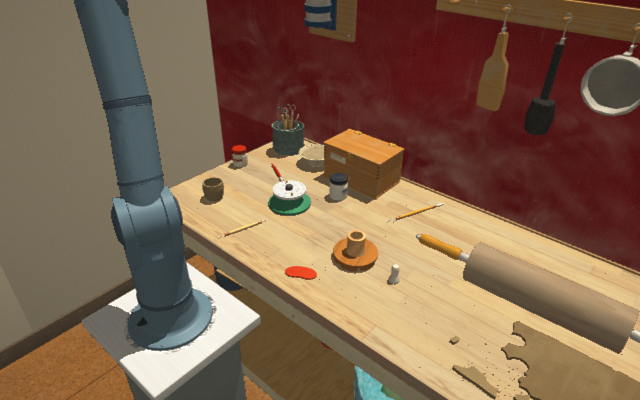

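View pics/top0.png

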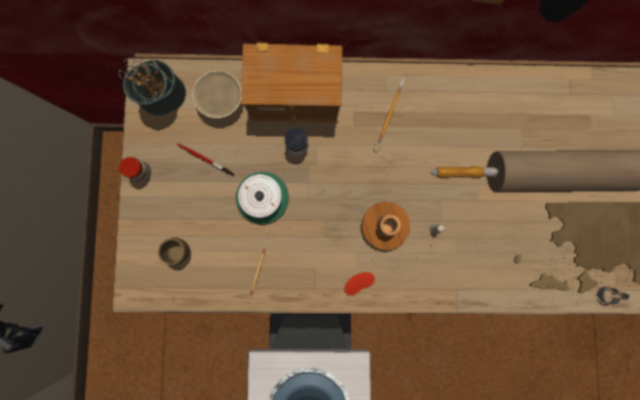

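The scene view shows the chuck's plate at (356,252) and the wheel at (289,195). In the top view the chuck is at (386,227) with its cup mouth at (389,226), and the wheel is at (262,197) with its stub at (260,196). The stamp is at (437,230), the jar at (296,140) and the pot at (174,252).

Run:
```python
from h import *
cs={n:shot(n) for n in("top","scene")}
A={"top":{"w":(262,197,36),"c":(387,227,36)},"scene":{"w":(289,195,36),"c":(356,250,36)}}
rows=[]
for n in A:
    im=cs[n]["color"][:,:,::-1]
    r=[]
    for k,(u,v,s) in A[n].items():
        r.append(cv2.resize(np.ascontiguousarray(im[v-s:v+s,u-s:u+s]),(290,290),interpolation=cv2.INTER_CUBIC))
    rows.append(np.hstack(r))
cv2.imwrite("pics/crop.png",np.vstack(rows))
for n in A:
    c=cs[n];hsv=cv2.cvtColor(c["color"],cv2.COLOR_RGB2HSV)
    for k,(u,v,s) in A[n].items():
        print(n,k,hsv[v-30:v+31:6,u].tolist())
```

```text
top w [[17, 91, 140], [69, 73, 116], [20, 14, 224], [14, 20, 217], [15, 20, 183], [0, 14, 72], [12, 21, 202], [14, 23, 215], [13, 21, 193], [72, 119, 43], [16, 109, 155]]
top c [[16, 92, 147], [14, 180, 150], [14, 185, 146], [14, 151, 169], [14, 139, 81], [15, 142, 201], [15, 140, 169], [13, 185, 62], [13, 182, 140], [16, 98, 102], [16, 93, 153]]
scene w [[18, 107, 224], [19, 103, 225], [20, 92, 225], [20, 28, 228], [30, 6, 45], [23, 17, 247], [71, 118, 67], [73, 129, 67], [72, 126, 109], [18, 107, 229], [18, 107, 229]]
scene c [[18, 102, 226], [18, 106, 221], [16, 144, 122], [15, 140, 131], [15, 141, 123], [16, 140, 118], [15, 143, 128], [14, 186, 204], [14, 165, 85], [19, 94, 234], [19, 96, 226]]
```

View pics/crop.png

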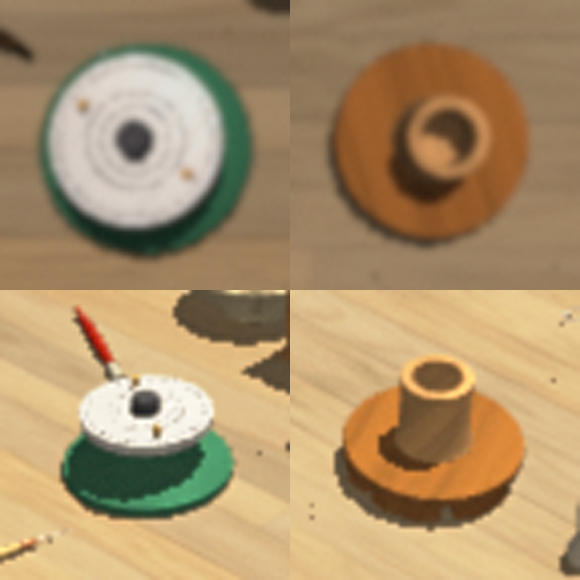

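The crop shows brass pins on the head at crop (83,105) and (187,174) in the top view, with the stub in the middle. The cup mouth is clear in both views, and the plate edge is clean. Next I fit ellipses and triangulate.

```bash
cat > m.py <<'E'
from h import *
def ell(c,box,f):
    u,v,s=box;im=cv2.resize(np.ascontiguousarray(c["color"][v-s:v+s,u-s:u+s]),None,fx=6,fy=6,interpolation=cv2.INTER_CUBIC)
    h=cv2.cvtColor(im,cv2.COLOR_RGB2HSV).astype(int);m=f(h[...,0],h[...,1],h[...,2]).astype(np.uint8)
    m=cv2.morphologyEx(m,cv2.MORPH_OPEN,np.ones((5,5)))
    k=max(cv2.findContours(m,cv2.RETR_EXTERNAL,cv2.CHAIN_APPROX_NONE)[0],key=cv2.contourArea)
    e=cv2.fitEllipse(cv2.convexHull(k))
    cx,cy=(np.array(e[0])-2.5)/6+[u-s,v-s]
    return cx,cy,e[1][0]/6,e[1][1]/6
E
python3 - <<'E'
from m import *
t,s=shot("top"),shot("scene")
head=lambda H,S,V:(S<45)&(V>110)
plate=lambda H,S,V:(S>125)&(H<20)
cupt=lambda H,S,V:(S>105)&(S<166)&(H<20)&(V>90)
rims=lambda H,S,V:(S<172)&(S>118)&(V>160)
for nm,(bt,ft),(bs,fs) in [("head",((262,197,36),head),((289,195,36),head)),("cup",((390,226,16),cupt),((357,238,16),rims))]:
    a,b=ell(t,bt,ft),ell(s,bs,fs)
    print(nm,np.round(a,1),np.round(b,1),[np.round(x,4) for x in meet(ray(t,*a[:2]),ray(s,*b[:2]))])
    for z in ((.06,) if nm=="head" else (.08,)): print(onz(t,*a[:2],z),onz(s,*b[:2],z))
a=ell(t,(387,227,36),plate);print("plate",np.round(a,1),onz(t,*a[:2],.024),onz(t,*a[:2],.012))
p=[(262-36+(x+.5)/4.028-.5,197-36+(y+.5)/4.028-.5) for x,y in((83,105),(187,174),(134,140))]
P=[onz(t,*q,z) for q,z in zip(p,(.068,.068,.074))];print(P,(P[0]+P[1])/2)
d=P[0]-P[1];print("pin ang",np.degrees(np.arctan2(d[1],d[0])),np.linalg.norm(d))
q=[(289-36+(x+.5)/4.028-.5,195-36+(y-290+.5)/4.028-.5) for x,y in((136,381),(156,431))]
Q=[onz(s,*r,.066) for r in q];d=Q[0]-Q[1];print(Q,np.degrees(np.arctan2(d[1],d[0])))
for nm,u,v,z in(("stamp",437,230,.05),("jar",296,140,.077),("pot",174,252,.064)):print(nm,onz(t,u,v,z))
import scipy.spatial.transform as T
print(T.Rotation.from_rotvec(status.observe()["ee_rot"]).as_matrix().round(3))
E
```

```text
head [259.1 195.2  43.6  44.5] [288.9 189.5  19.8  33.4] [array([0.5573, 0.1326, 0.0543]), np.float64(0.0002)]
[0.55679036 0.1317848  0.06      ] [0.55087569 0.12635309 0.06      ]
cup [388.8 224.3  21.3  24.5] [356.7 235.6  11.4  20. ] [array([ 0.4853, -0.2013,  0.0752]), np.float64(0.0028)]
[ 0.48417539 -0.19926232  0.08      ] [ 0.48134042 -0.20568433  0.08      ]
plate [385.6 225.6  49.   49.3] [ 0.48235651 -0.20141572  0.024     ] [ 0.48269505 -0.20365541  0.012     ]
[array([0.57759177, 0.16406518, 0.068     ]), array([0.53421191, 0.09720904, 0.068     ]), array([0.5549279, 0.1303873, 0.074    ])] [0.55590184 0.13063711 0.068     ]
pin ang 57.02232963260825 0.0796966497381705
[array([0.57592909, 0.16236714, 0.066     ]), array([0.53133685, 0.09622484, 0.066     ])] 56.01268399064364
stamp [ 0.47131557 -0.33088819  0.05      ]
jar [0.69901197 0.03808983 0.077     ]
pot [0.41056816 0.34136077 0.064     ]
[[-0.9    0.437 -0.   ]
 [ 0.437  0.9   -0.001]
 [-0.    -0.001 -1.   ]]
```

Request:
arm_command([
  [-0.26,-0.31,0,0.14,1],
  [-0.26,-0.31,0,0.14,1],
  [-0.26,-0.31,0,0.14,1],
  [-0.26,-0.31,0,0.14,1],
  [-0.26,-0.31,0,0.14,1],
  [-0.26,-0.31,0,0.14,1],
  [-0.26,-0.31,0,0.14,1],
  [-0.26,-0.31,0,0.14,1],
  [-0.26,-0.31,0,0.14,1],
  [-0.522,-0.62,0,0.28,1],
  [-0.522,-0.62,0,0.28,1],
  [-0.522,-0.62,0,0.28,1],
  [-0.522,-0.62,0,0.28,1],
  [-0.522,-0.62,0,0.28,1],
  [-0.522,-0.62,0,0.28,1],
  [-0.522,-0.62,0,0.28,1],
  [-0.522,-0.62,0,0.28,1],
  [-0.522,-0.62,0,0.28,1],
  [-0.522,-0.62,0,0.28,1],
  [-0.522,-0.62,0,0.28,1],
], squeeze=40)

```text
t: 1.97
position: [0.4829, -0.2073, 0.2494]
ee_rot: [1.945, 2.461, -0.003]
force: [0.1, 0.1, 0.3]
grip_width: 0.0854
finger_force: 0.0
```

```bash
cat > st.py <<'E'
from m import *
import sys
from scipy.spatial.transform import Rotation as R
s=status.observe();M=R.from_rotvec(s["ee_rot"]).as_matrix()
print("t",s["t"],s["position"].round(4),"F",s["force"].round(1),"w",round(float(s["grip_width"]),4),"ff",s["finger_force"],"q",s["joint_pos"].round(2),"tilt",(-M[2,2]).round(5))
print(M.round(4).tolist())
if len(sys.argv)>3:
    d=np.array(sys.argv[1:4],float)-s["position"];print("to target, tool axes",(M.T@d).round(4))
E
python3 st.py .4825 -.2014 .05
```

```text
t 1.9667 [ 0.4829 -0.2073  0.2494] F [0.1 0.1 0.3] w 0.0854 ff 0.0 q [-0.43  0.18  0.84  1.93 -0.15  1.09  0.7 ] tilt 0.99999
[[-0.231, 0.9729, 0.0026], [0.9729, 0.231, -0.0043], [-0.0047, 0.0015, -1.0]]
to target, tool axes [0.0068 0.0007 0.1993]
```

Request:
arm_command([
  [0,0,0.04,0,1],
  [0,0,0.07,0,1],
  [0,0,0.1,0,1],
  [0,0,0.1,0,1],
  [0,0,0.1,0,1],
])

```text
t: 2.38
position: [0.4813, -0.2005, 0.1472]
ee_rot: [-1.938, -2.468, 0.004]
force: [0.7, 0.1, 0.9]
grip_width: 0.0851
finger_force: 0.0
```

```bash
python3 st.py .4825 -.2014 .05
python3 - <<'E'
from h import *
cs=[shot("top"),shot("scene")]
I=[]
for c,(u,v,s) in zip(cs,[(387,227,50),(356,225,50)]):
    I.append(cv2.resize(np.ascontiguousarray(c["color"][v-s:v+s,u-s:u+s,::-1]),(400,400),interpolation=cv2.INTER_CUBIC))
cv2.imwrite("pics/b.png",np.hstack(I))
E
```

```text
t 2.3833 [ 0.4813 -0.2005  0.1472] F [0.7 0.1 0.9] w 0.0851 ff 0.0 q [-0.35  0.34  0.77  2.02 -0.3   0.9   0.82] tilt 0.99999
[[-0.2369, 0.9715, -0.0043], [0.9715, 0.2369, 0.0003], [0.0013, -0.0041, -1.0]]
to target, tool axes [-0.0012  0.0013  0.0972]
```

View pics/b.png

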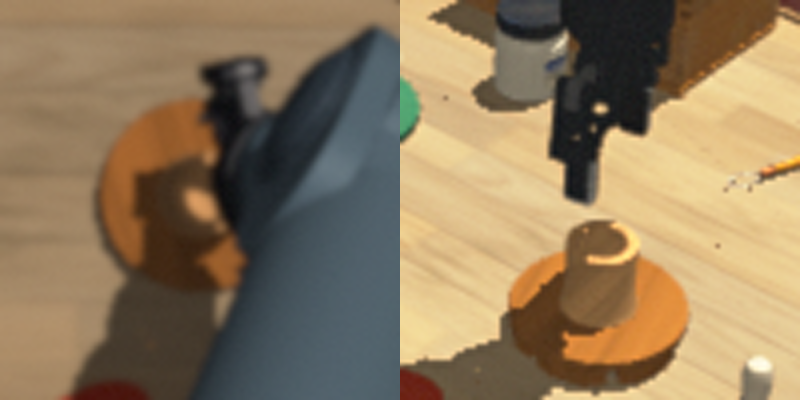

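The top view shows the open jaws straddling the cup along world x, though the arm partly hides the chuck. The scene view shows the finger above the cup at (580,190) and a possible slot notch in the rim at (612,378). I descend and grip.

Request:
arm_command([
  [0,0,0.035,0,1],
  [0,0,0.065,0,1],
  [0,0,0.085,0,1],
  [0,0,0.095,0,1],
  [0,0,0.095,0,1],
  [0,0,0.095,0,0.3],
  [0,0,0.095,0,0.3],
  [0,0,0.095,0,0.3],
  [0,0,0.095,0,0.3],
  [0,0,0.095,0,0.3],
  [0,0,0.095,0,0.3],
  [0,0,0.095,0,0.3],
  [0,0,0.095,0,0.3],
  [0,0,0.095,0,0.3],
], squeeze=40)

```text
t: 3.65
position: [0.4842, -0.2016, 0.0557]
ee_rot: [1.939, 2.468, 0.003]
force: [-0.7, 1.6, 6.7]
grip_width: 0.0508
finger_force: 40.6
```

```bash
python3 st.py .4825 -.2014 .05
```

```text
t 3.65 [ 0.4842 -0.2016  0.0557] F [-0.7  1.6  6.7] w 0.0508 ff 40.6138078199001 q [-0.25  0.5   0.67  2.06 -0.46  0.73  0.95] tilt 0.99999
[[-0.2368, 0.9716, 0.0033], [0.9716, 0.2368, -0.0001], [-0.0008, 0.0032, -1.0]]
to target, tool axes [ 0.0006 -0.0016  0.0056]
```

Request:
arm_command([
  [0,0,-0.03,0,0.3],
  [0,0,-0.06,0,0.3],
  [0,0,-0.09,0,0.3],
  [0,0,-0.11,0,0.3],
  [0.03,0.015,-0.12,0,0.3],
  [0.06,0.03,-0.12,0,0.3],
  [0.09,0.044,-0.12,0,0.3],
  [0.12,0.058,-0.12,0,0.3],
  [0.15,0.073,-0.12,0,0.3],
  [0.18,0.087,-0.12,0,0.3],
  [0.21,0.102,-0.12,0,0.3],
  [0.24,0.116,-0.12,0,0.3],
  [0.27,0.131,-0.12,0,0.3],
  [0.29,0.14,-0.12,0,0.3],
  [0.3,0.145,-0.12,0,0.3],
  [0.306,0.148,-0.12,0,0.3],
  [0.306,0.148,-0.12,0,0.3],
  [0.306,0.148,-0.12,0,0.3],
  [0.306,0.148,-0.12,0,0.3],
  [0.306,0.148,-0.12,0,0.3],
])

```text
t: 5.32
position: [0.5538, 0.1287, 0.1733]
ee_rot: [1.945, 2.467, -0.001]
force: [1.2, -0.2, -3.2]
grip_width: 0.0508
finger_force: 43.4
```

```bash
python3 st.py .5557 .1305 .13
python3 - <<'E'
from h import *
cs=[shot("top","pics/t2.png"),shot("scene","pics/s2.png")]
I=[]
for c,(u,v,s) in zip(cs,[(262,197,44),(289,180,44)]):
    I.append(cv2.resize(np.ascontiguousarray(c["color"][v-s:v+s,u-s:u+s,::-1]),(400,400),interpolation=cv2.INTER_CUBIC))
cv2.imwrite("pics/c.png",np.hstack(I))
E
```

```text
t 5.3167 [0.5538 0.1287 0.1733] F [ 1.2 -0.2 -3.2] w 0.0508 ff 43.42594198300503 q [-0.85  0.36  0.66  1.89 -0.27  0.98  0.16] tilt 1.0
[[-0.2333, 0.9724, -0.0004], [0.9724, 0.2333, -0.0008], [-0.0007, -0.0006, -1.0]]
to target, tool axes [0.0013 0.0023 0.0433]
```

View pics/c.png

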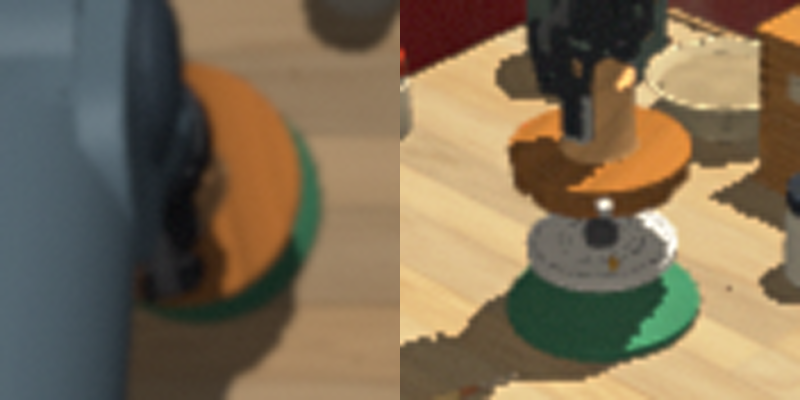

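The top view shows the right half of the plate clear, with its edge at about (300,190) in the crop. The scene view shows the chuck above the head, with a bright slot notch in the rim at crop (605,205), which is about pixel (290,181). I fit the plate circle and work out the slot angle.

Run:
```python
from m import *
from scipy.optimize import least_squares
t,s=shot("top"),shot("scene");p=status.observe()["position"];print(p)
u0,v0,k=218,153,88
im=cv2.resize(np.ascontiguousarray(t["color"][v0:v0+k,u0:u0+k]),None,fx=6,fy=6,interpolation=cv2.INTER_CUBIC)
h=cv2.cvtColor(im,cv2.COLOR_RGB2HSV).astype(int);m=((h[...,1]>135)&(h[...,0]<20)&(h[...,2]>90)).astype(np.uint8)
m=cv2.morphologyEx(m,cv2.MORPH_OPEN,np.ones((7,7)))
zt=p[2]-.0557+.024
pts=[]
for r in range(m.shape[0]):
    c=np.flatnonzero(m[r])
    if len(c): pts.append((c.max(),r))
W=np.array([onz(t,(x-2.5)/6+u0,(y-2.5)/6+v0,zt)[:2] for x,y in pts])
f=lambda q:np.hypot(*(W-q[:2]).T)-q[2]
for _ in range(4):
    r=least_squares(f,[p[0],p[1],.065],loss="soft_l1",f_scale=.001);keep=abs(r.fun)<9;W=W[abs(f(r.x))<.0015]
    print(r.x.round(4),len(W))
r=least_squares(lambda q:np.hypot(*(W-q).T)-.065,p[:2]);print("R fixed",r.x.round(4), "chuck-TCP",(r.x-p[:2]).round(4))
S=onz(s,290.1,181.1,p[2]-.0557+.003);d=S[:2]-p[:2];print("slot",S,np.hypot(*d),np.degrees(np.arctan2(d[1],d[0])))
```

```text
[0.55392482 0.13053115 0.17329999]
[0.5536 0.1295 0.0654] 305
[0.5536 0.1295 0.0654] 305
[0.5536 0.1295 0.0654] 305
[0.5536 0.1295 0.0654] 305
R fixed [0.5536 0.1291] chuck-TCP [-0.0003 -0.0015]
slot [0.52084908 0.08979921 0.12059999] 0.052469950641196424 -129.07779115104088
```

Request:
arm_command([
  [0.001,0.002,0.0,0,0.3],
  [0.001,0.002,0.015,0,0.3],
  [0.001,0.002,0.027,0,0.3],
  [0.001,0.002,0.035,0,0.3],
  [0.001,0.002,0.038,0,0.3],
  [0.001,0.002,0.038,0,0.3],
  [0.001,0.002,0.038,0,0.3],
  [0.001,0.002,0.038,0,0.3],
])

```text
t: 6.18
position: [0.5562, 0.133, 0.1357]
ee_rot: [1.94, 2.47, 0.001]
force: [0.3, -0.0, -2.6]
grip_width: 0.0512
finger_force: 43.4
```

```bash
python3 st.py .5558 .1308 .1337
python3 - <<'E'
from h import *
for _ in range(6):
    shot("top");s=status.observe();print(s["position"].round(4),s["force"].round(1))
c=shot("scene");u,v,s=289,185,40
cv2.imwrite("pics/d.png",cv2.resize(np.ascontiguousarray(c["color"][v-s:v+s,u-s:u+s,::-1]),(560,560),interpolation=cv2.INTER_CUBIC))
E
```

```text
t 6.1833 [0.5562 0.133  0.1357] F [ 0.3 -0.  -2.6] w 0.0512 ff 43.41397750074975 q [-0.83  0.42  0.63  1.91 -0.31  0.91  0.2 ] tilt 1.0
[[-0.237, 0.9715, 0.001], [0.9715, 0.237, 0.0002], [-0.0, 0.001, -1.0]]
to target, tool axes [-0.002  -0.0009  0.002 ]
[0.5563 0.133  0.1359] [ 1.3 -0.2 -2.2]
[0.5563 0.133  0.136 ] [ 0.8  0.3 -3.1]
[0.5562 0.133  0.1359] [ 0.4  0.6 -3.1]
[0.5561 0.133  0.1358] [-0.6  0.5 -2.8]
[0.556  0.133  0.1357] [ 0.3 -0.  -1.8]
[0.5559 0.133  0.1356] [ 0.2 -0.2 -3.7]
```

View pics/d.png

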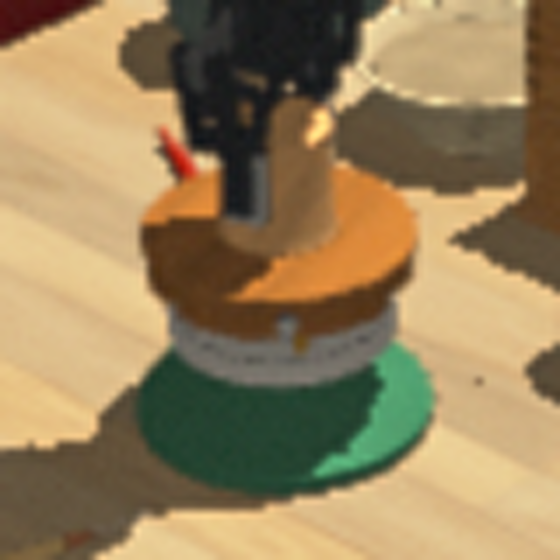

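The scene view shows the slot at crop (288,325), just left of the near pin at (300,342). The chuck therefore needs a few degrees anticlockwise, which matches the calculation. I re-measure the plate's centre from the top.

```bash
cat > circ.py <<'E'
from m import *
from scipy.optimize import least_squares
def circ():
    t=shot("top");p=status.observe()["position"]
    u0,v0,k=218,153,88
    im=cv2.resize(np.ascontiguousarray(t["color"][v0:v0+k,u0:u0+k]),None,fx=6,fy=6,interpolation=cv2.INTER_CUBIC)
    h=cv2.cvtColor(im,cv2.COLOR_RGB2HSV).astype(int);m=((h[...,1]>135)&(h[...,0]<20)&(h[...,2]>90)).astype(np.uint8)
    m=cv2.morphologyEx(m,cv2.MORPH_OPEN,np.ones((7,7)))
    pts=[(c.max(),r) for r in range(len(m)) if len(c:=np.flatnonzero(m[r]))]
    W=np.array([onz(t,(x-2.5)/6+u0,(y-2.5)/6+v0,p[2]-.0317)[:2] for x,y in pts])
    for _ in range(4):
        r=least_squares(lambda q:np.hypot(*(W-q).T)-.0652,p[:2],loss="soft_l1",f_scale=.001);W=W[abs(np.hypot(*(W-r.x).T)-.0652)<.0015]
    print(p.round(4),r.x.round(4),len(W))
if __name__=="__main__":
    circ();circ()
E
python3 circ.py
```

```text
[0.5558 0.133  0.1355] [0.5554 0.1326] 293
[0.5557 0.133  0.1354] [0.5553 0.1326] 293
```

Request:
arm_command([
  [-0.0015,0,0,-0.02,0.3],
  [-0.0015,0,0.003,-0.02,0.3],
  [-0.0015,0,0.006,-0.02,0.3],
  [-0.0015,0,0.008,-0.02,0.3],
  [-0.0015,0,0.01,-0.02,0.3],
  [-0.0015,0,0.011,-0.02,0.3],
  [-0.0015,0,0.012,-0.02,0.3],
  [-0.0015,0,0.013,-0.02,0.3],
  [-0.0015,0,0.013,-0.02,0.3],
  [-0.0015,0,0.013,-0.02,0.3],
])

```text
t: 7.47
position: [0.5559, 0.1314, 0.1235]
ee_rot: [-1.861, -2.529, 0.0]
force: [-3.5, -0.5, 6.2]
grip_width: 0.051
finger_force: 44.0
```

```bash
python3 st.py .5558 .1308 .1157; python3 circ.py
```

```text
t 7.4667 [0.5559 0.1314 0.1235] F [-3.5 -0.5  6.2] w 0.051 ff 44.02933084551478 q [-0.81  0.44  0.61  1.91 -0.32  0.89  0.27] tilt 1.0
[[-0.2972, 0.9548, -0.0014], [0.9548, 0.2972, 0.0007], [0.0011, -0.0011, -1.0]]
to target, tool axes [-0.0005 -0.0002  0.0078]
[0.5559 0.1314 0.1235] [0.5554 0.131 ] 289
[0.5558 0.1313 0.1235] [0.5554 0.131 ] 289
```

The bore is over the stub and the chuck rests lightly on the pins, with about 9 N at the expected height. Now I turn it under light pressure.

Request:
arm_command([
  [0,0,0.001,-0.003,0.3],
  [0,0,0.001,-0.006,0.3],
  [0,0,0.001,-0.009,0.3],
  [0,0,0.001,-0.012,0.3],
  [0,0,0.001,-0.015,0.3],
  [0,0,0.001,-0.018,0.3],
  [0,0,0.001,-0.018,0.3],
])

```text
t: 8.15
position: [0.5576, 0.1308, 0.1231]
ee_rot: [1.79, 2.579, 0.003]
force: [-0.7, -1.8, 5.7]
grip_width: 0.0514
finger_force: 44.0
```

```bash
python3 st.py .5558 .1308 .1157
```

```text
t 8.15 [0.5576 0.1308 0.1231] F [-0.7 -1.8  5.7] w 0.0514 ff 44.03016898257192 q [-0.8   0.44  0.6   1.91 -0.31  0.88  0.32] tilt 1.0
[[-0.3499, 0.9368, 0.0029], [0.9368, 0.3499, 0.0007], [-0.0004, 0.003, -1.0]]
to target, tool axes [ 0.0007 -0.0017  0.0074]
```

Request:
arm_command([
  [0,0,0.001,-0.003,0.3],
  [0,0,0.001,-0.006,0.3],
  [0,0,0.001,-0.009,0.3],
  [0,0,0.001,-0.012,0.3],
  [0,0,0.001,-0.015,0.3],
  [0,0,0.001,-0.015,0.3],
])

```text
t: 8.65
position: [0.5567, 0.1317, 0.1208]
ee_rot: [1.728, 2.623, 0.002]
force: [-0.2, 0.4, -4.3]
grip_width: 0.051
finger_force: 43.4
```

```bash
python3 st.py .5558 .1308 .1157;python3 circ.py
python3 - <<'E'
from h import *
c=shot("scene");u,v,s=289,190,36
cv2.imwrite("pics/e.png",cv2.resize(np.ascontiguousarray(c["color"][v-s:v+s,u-s:u+s,::-1]),(560,560),interpolation=cv2.INTER_CUBIC))
E
```

```text
t 8.65 [0.5567 0.1317 0.1208] F [-0.2  0.4 -4.3] w 0.051 ff 43.43208240548847 q [-0.79  0.44  0.59  1.91 -0.31  0.88  0.36] tilt 1.0
[[-0.3946, 0.9189, 0.0015], [0.9189, 0.3946, 0.0009], [0.0002, 0.0018, -1.0]]
to target, tool axes [-0.0005 -0.0012  0.0051]
[0.5561 0.1317 0.1201] [0.5565 0.1314] 289
[0.5557 0.1316 0.1197] [0.5558 0.1313] 291
```

View pics/e.png

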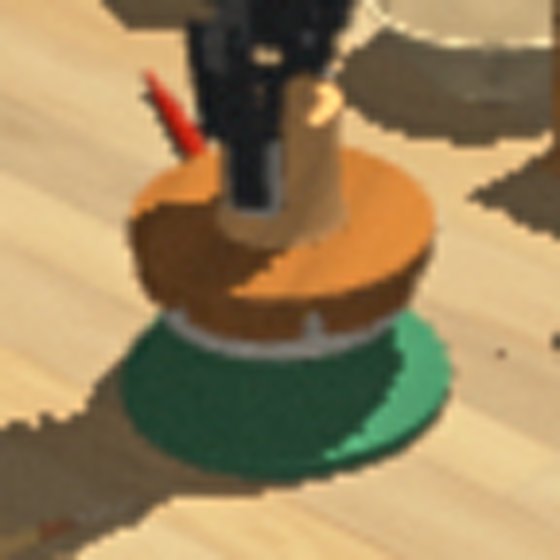

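The force is back to free-hanging and the height has dropped about 4 mm. The scene view shows the slots (314,325 and 175,320) low over the head, so the pins have entered. I lower gently until it seats.

Request:
arm_command([
  [0,0,0.001,0,0.3],
  [0,0,0.002,0,0.3],
  [0,0,0.003,0,0.3],
  [0,0,0.004,0,0.3],
  [0,0,0.0045,0,0.3],
  [0,0,0.005,0,0.3],
  [0,0,0.005,0,0.3],
  [0,0,0.005,0,0.3],
])

```text
t: 9.47
position: [0.5558, 0.1315, 0.1158]
ee_rot: [-1.728, -2.623, 0.0]
force: [-4.1, -0.7, 4.4]
grip_width: 0.0509
finger_force: 43.9
```

```bash
python3 st.py .5558 .1308 .1157;python3 circ.py
```

```text
t 9.4667 [0.5558 0.1315 0.1158] F [-4.1 -0.7  4.4] w 0.0509 ff 43.932213803054765 q [-0.78  0.44  0.58  1.92 -0.31  0.87  0.36] tilt 1.0
[[-0.3949, 0.9187, -0.0008], [0.9187, 0.3949, 0.0004], [0.0007, -0.0006, -1.0]]
to target, tool axes [-0.0007 -0.0003  0.0001]
[0.5558 0.1315 0.1158] [0.5554 0.1311] 289
[0.5558 0.1315 0.1158] [0.5554 0.1311] 289
```

It is home at the expected height with light contact. I release and retreat.

Request:
arm_command([
  [0,0,0,0,1],
  [0,0,0,0,1],
  [0,0,0,0,1],
  [0,0,0,0,1],
  [0,0,0,0,1],
  [0,0,0,0,1],
  [0,0,-0.01,0,1],
  [0,0,-0.03,0,1],
  [0,0,-0.06,0,1],
  [0,0,-0.09,0,1],
  [0,0,-0.12,0,1],
  [0.03,0,-0.14,0,1],
  [0.06,0,-0.14,0,1],
  [0.1,0,-0.14,0,1],
  [0.14,0,-0.14,0,1],
  [0.18,0,-0.14,0,1],
  [0.2,0,-0.14,0,1],
  [0.2,0,-0.14,0,1],
  [0.2,0,-0.14,0,1],
  [0.2,0,-0.14,0,1],
])

```text
t: 11.23
position: [0.4778, 0.3139, 0.2558]
ee_rot: [1.729, 2.621, -0.0]
force: [0.3, -0.9, -0.3]
grip_width: 0.0851
finger_force: 0.0
```

```bash
python3 st.py
python3 - <<'E'
from m import *
t,s=shot("top"),shot("scene")
I=[]
for c,(u,v,k) in zip((t,s),[(262,197,50),(300,185,50)]):
    I.append(cv2.resize(np.ascontiguousarray(c["color"][v-k:v+k,u-k:u+k,::-1]),(400,400),interpolation=cv2.INTER_CUBIC))
cv2.imwrite("pics/f.png",np.hstack(I))
a=ell(t,(262,197,40),lambda H,S,V:(S>135)&(H<20));print(np.round(a,1),onz(t,*a[:2],.084))
E
```

```text
t 11.2333 [0.4778 0.3139 0.2558] F [ 0.3 -0.9 -0.3] w 0.0851 ff 0.0 q [-1.13  0.25  0.56  1.8  -0.14  1.13 -0.12] tilt 1.0
[[-0.3936, 0.9193, 0.0009], [0.9193, 0.3936, -0.0007], [-0.001, 0.0006, -1.0]]
[258.5 195.1  51.2  51.9] [0.55467743 0.12994168 0.084     ]
```

View pics/f.png

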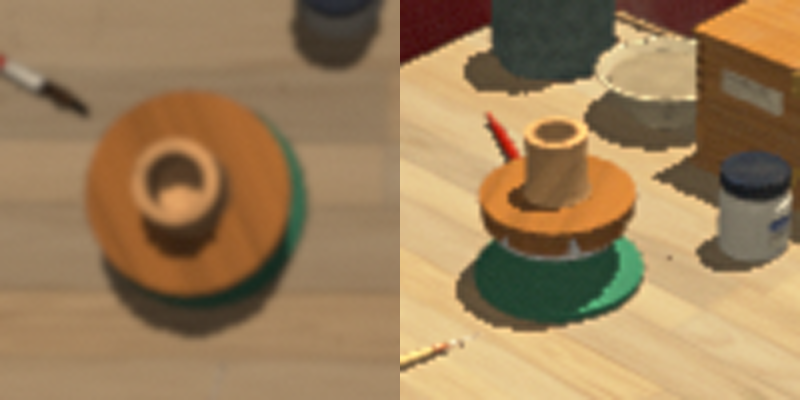

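The chuck sits upright and flat on the head, centred within about 1 mm, and the arm is clear of it. I hand the job in.

```bash
python3 -c "
from workcell import env
print(env.hand_in())"
```

```text
the job is handed in; nothing more can be done
None
```

The chuck is seated upright on the wheel head with the drive pins in its slots, released and centred to about 1–2 mm by the top camera, with only light contact force and the bystanders not touched; the job is handed in, and no verdict was returned.

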